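Take a plaster mould from its case and hold it tight in the squaring corner

ROBOT

A 7-joint arm with a two-finger parallel gripper is mounted at the origin on the work surface. World frame = base frame: x ahead of the robot, y to its left, z up, the work surface at z = 0. Lengths are in m, angles in rad, forces in N, time in s.
With the tool pointing down it reaches from about 0.425 to 0.925 m from the base axis. Payload 6.8 kg.
Tool frame: the origin (TCP) lies on the mounting face of the last link; the fingertips stand 173 mm ahead of it and the grasp point (between the pads) lies 155 mm ahead of it; z points along the fingers, y is the line along which they close (so a half turn about z gives the same grasp; the last joint's range is limited). The gripper opens to 85 mm and grips with 20 to 120 N. Pads are 22 mm wide; open, the fingers measure 114 mm over their backs; the gripper's body (76 mm by 85 mm) begins 54 mm behind the grasp point. The pads swing forward as they close: fully open they stand 13 mm farther back than shut.
Start: joints at [1.229, 0.477, 0.022, 1.555, -0.011, 1.109, -0.083], TCP at [0.156, -0.657, 0.405] pointing down, gripper open.
Joint ranges: [-2.96, 2.96], [-0.34, 2.1], [-1.41, 1.46], [0.24, 2.44], [-1.37, 4.51], [0.17, 1.92], [-2.96, 2.96]. Speed limits (rad/s): [2.39, 2.39, 3.14, 3.14, 3.14, 3.14, 3.14].

INTERFACE

Orientations are given as a rotation vector (axis times angle).
In Python, from bench import r gives the robot as it stands.
- The arm moves only by the tool carry_out, never from a script. Its argument "moves" is a list of rows, each a list of 5 numbers: the shift along the tool's x, y, z in m, then the turn about the tool's z in rad, then the finger opening in m, from 0 to 0.0854. In form: [[dx, dy, dz, roll, claw], ...]. A call has exactly 8 rows; each row is the pose to reach, as a shift and turn from the pose commanded when the call began, along the tool's axes at that moment; what a row does not reach only later rows make up. A row lasts 1/10 s, in which the tool goes at most 50 mm and 8.59 degrees, less where a joint would pass 70% of its speed; a pose out of reach is approached as far as the arm can. A call with a gripper value outside its range is refused whole. The fingers move at their own pace and stop on an object; "force" is the grip in N (left out, the last holds). Time passes only in rows, so rows that repeat a pose let the fingers close, or fill a call up. It gives the time, the measured TCP pose, the force, the opening and the grip force at its end, in the units of the state.
- r.get_obs(): the state, without advancing time (a new reading comes with each control period).
- r.grab_frame(name): name is "scene" or "top" or "wrist"; returns the picture (384x512x3 uint8, red, green, blue); there is no depth.
- r.calibration(name): a dict with "fx", "fy", "cx", "cy" (pixels), "k1" (the pictures are not rectified: a ray, as slopes to the right and down, at radius r is drawn at 1 + k1 r^2 times it, then the intrinsics apply), "rvec" (rotation vector, rad) and "tvec" (3), from world to camera coordinates, as OpenCV has them. Camera axes: x right, y down, z forward; pixel columns grow to the right and rows downward; lengths in m; the calibration is good to about 2 mm. A picture is of the moment at which its call begins: read the wrist's pose just before it. calibration takes no time and is no camera call; for the wrist camera it gives the pose at the moment of the call.
- r.hand_in(): hands the job in; it is judged then, once.
The state is a dict: "clock": time; "joints": joint angles; "qvel": joint speeds; "tau": joint torques, N m; "tcp_pos": TCP position; "orientation": TCP orientation; "contact_force": force on the tool from outside, world axes, zero at the start; "moment": the same for the moment, N m; "grip_width": finger opening in m; "gripper_force": force on a finger pad.
Only numpy, scipy, OpenCV 4.12 (cv2) and the standard library are available. Lean on these libraries where they do the work, as an engineer would, in place of code of your own. Each camera call takes 0.05 s, during which the arm holds its last target. There are 200 camera calls.

TASK

Open the wooden case until its lid rests back on its stop, lift the rectangular plaster mould out, and set it upright on the squaring board with its long side along the long fence. Push it fully home into the corner and finish still gripping it there, pressing it firmly against both fences at once (do not let go), so that it can be marked out. The lid stays open, and everything else on the bench stays where it is.

Things in the scene. Friction and masses are not known exactly. Their poses are not given: they have to be found in the camera images.
- case: Fixed plywood case, 170 x 250 mm (x, y) and 65 mm high, walls and floor 6 mm thick. Origin: centre of its underside, x points from the front (handle side) to the hinge side, z up. Holds the mould and a small round sprig mould.
- lid (a joint): Angle of the case's lid in rad: 0 shut, 1.9 fully open, leaning back on its stop. Hinged along the far (+x) top rim of the case, at 85 mm along the case's x, 65 mm up, axis along the case's y. The lid weighs 0.2 kg with an almost free hinge: it falls shut when let go below about 1.5 and falls back on its stop when let go above 1.6.
- lid_handle (a point): Middle of the round steel bar handle standing out 45 mm in front of the lid's free front edge, level with the lid (bar 110 mm long, 10 mm thick, parallel to the hinge, 215 mm from the hinge line and 4 mm to the outer side). It can be pinched from above and is on top when the lid stands upright. Turns with the lid, z along its outward normal.
- lid_hinge (a point): Middle of the lid's hinge line; turns with the lid (axes like the case's when shut). The lid is an 8 mm plywood panel, 170 x 250 mm.
- mould: Loose white plaster mould: a rectangular block 50 mm (its x) x 90 mm (its y), 56 mm high, about 0.3 kg, with a dark round pour hole in the middle of its top and a grey parting line round its sides. Origin: centre of its underside, z up. Starts upright on the case's floor with its long side roughly along the case's y. Either end may point either way on the board.
- board: Fixed wooden squaring board, 220 x 260 mm (x, y), 12 mm thick, carrying two straight wooden fences that make an inside corner. Origin: centre of its underside, z up.
- long_fence: The long fence: 200 mm long, 20 mm wide, 16 mm high above the board, along the board's y. Its inner face looks to the board's -x and lies at x = 50 mm in the board's frame. The origin and axes are the board's own.
- short_fence: The short fence: 95 mm long, 20 mm wide, 16 mm high above the board, along the board's x. Its inner face looks to the board's -y and lies at y = 60 mm in the board's frame, with a 15 mm crumb gap to the long fence's inner face. The origin and axes are the board's own.
- seat (a point): On the board's top, at (25, 15, 12) mm in the board's frame, axes as the board's: where the mould's origin lies when the mould is fully home against both fences (push along the board's +x to the long fence and +y to the short one). Wood and plaster rub: some 15 N each way makes both contacts sure.
- sprig: Bystander: small round plaster mould, 44 mm wide, 22 mm high, loose in the case beyond the mould's +y end. Origin: centre of its underside.
- weight: Bystander: brass weight, 28 mm wide, 30 mm high, loose on the board's open corner (about -85, -105 mm). Origin: centre of its underside.
- bowl: Bystander: white ceramic bowl, 140 mm wide, 60 mm high, loose at the front left.
- spray: Bystander: spray bottle, 64 mm wide, 191 mm high, loose on the left.
- pot: Bystander: terracotta cup, 90 mm wide, 80 mm high, loose on the right.
- brush: Bystander: brush with a green handle, 200 mm long, lying loose between the case and the board.
- knife: Bystander: wooden-handled palette spatula, 180 mm long, lying loose at the front right.

How it is judged:
On the way, in this order (a step that is already met when the one before it is completed fails the run):
1. the lid is opened until it rests on its stop (value of joint lid above 1.8 rad), for 0.2 s.
2. the mould is lifted out of the case (height (world z) of mould above 0.05 m), for 0.1 s.
3. the mould stands on the squaring board, held against both fences (horizontal distance between mould and seat below 0.005 m and z of mould in the frame of seat between -0.004 and 0.004 m and angle between the y axis of mould and the y axis of board, either way round below 0.05 rad and angle between mould's own z axis and vertical below 0.05 rad and linear speed of mould below 0.01 m/s and contact force between mould and long_fence above 2 N and contact force between mould and short_fence above 2 N and contact force between the fingers and mould above 2 N), for 0.2 s.
At the end, for the whole second after the job is handed in: Lid beyond 1.8 rad. Mould at rest, upright and long side along the long fence (each within 0.05 rad), underside within 4 mm of the board's top, within 5 mm of fully home, pressed on each fence with over 2 N, fingers still on it (over 2 N) (all of step 3 and value of joint lid above 1.8 rad); the arm keeps its last pose, push and grip.
It fails at once if a bystander is displaced by more than 30 mm (distance of any of sprig, weight, bowl, spray, pot, brush, knife from where it was at the start of the episode above 0.03 m).
It also fails if it takes over 72 s, if anything falls off the work surface, if the arm or the gripper's body presses on something with over 40 N, if the wrist force passes 120 N, or if a joint passes its speed limit or range.

## Working session

There is one attempt and no reset: what is moved stays moved. The work goes in short steps, Python scripts to look and compute and a tool call to move; the robot and the scene stay as the last step left them, time stands still between calls to the robot, and variables do not carry over. Pictures are saved under pics/ and viewed, at most 10 in all, crops included, and the job is handed in when it is done.

Besides the shell and the picture viewer there is one more tool, called after "Request:" by a JSON object that holds its "op" and its "data", one argument or row to a line. carry_out: Moves the arm, as the interface text tells. Its arguments: {"type":"object","properties":{"moves":{"type":"array","items":{"type":"array","items":{"type":"number"}}},"force":{"type":"number"}},"required":["moves"]}

```bash
ls; mkdir -p pics
python3 - <<'E'
from bench import r
import cv2
o=r.get_obs()
for k,v in o.items(): print(k,v)
for n in("scene","top"):
    print(n,r.calibration(n)); cv2.imwrite(f"pics/{n}0.png",r.grab_frame(n)[:,:,::-1])
print(r.calibration("wrist"))
E
```

```text
pics
clock 0.0
joints [ 1.22887616  0.47781351  0.02232201  1.55644543 -0.01151562  1.10928862
 -0.08311134]
qvel [-0.00084262  0.00069956  0.00012159 -0.00103445 -0.00099444  0.00023328
 -0.00060249]
tau [-1.29135742e-04 -5.96462452e+01  1.60780605e+00 -2.81200433e+01
  1.23868149e-02  9.48310015e-03  2.20967837e-05]
tcp_pos [ 0.15635185 -0.65636325  0.40371862]
orientation [-3.11835833e+00 -3.66267817e-01  5.12016715e-04]
contact_force [-0.38661916 -0.09823101 -1.02374021]
moment [ 0.01559441 -0.02278286  0.04179782]
gripper_force 0.0
grip_width 0.08540164162735818
scene {'fx': 388.4225724914592, 'fy': 388.4225724914592, 'cx': 255.3453236262981, 'cy': 192.2674931588803, 'k1': -0.007208445946108326, 'rvec': array([ 2.07645786,  1.42915897, -0.50527049]), 'tvec': array([-0.20726465, -0.34283575,  1.67449124])}
top {'fx': 353.2191523569779, 'fy': 353.2191523569779, 'cx': 261.46321522959175, 'cy': 194.67285570866446, 'k1': -0.03990881478987208, 'rvec': array([ 2.19099561, -2.20726298,  0.11323093]), 'tvec': array([-0.01166335,  0.53092759,  1.12043804])}
{'fx': 305.76413989096056, 'fy': 305.76413989096056, 'cx': 258.1847366745433, 'cy': 187.80830624386786, 'k1': -0.06312213327699635, 'rvec': array([-2.2914479 ,  1.81192954,  0.24869107]), 'tvec': array([-0.67467903, -0.03367696,  0.37932241])}
```

View pics/top0.png

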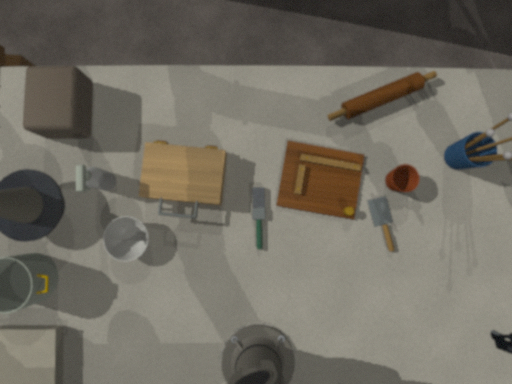

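View pics/scene0.png

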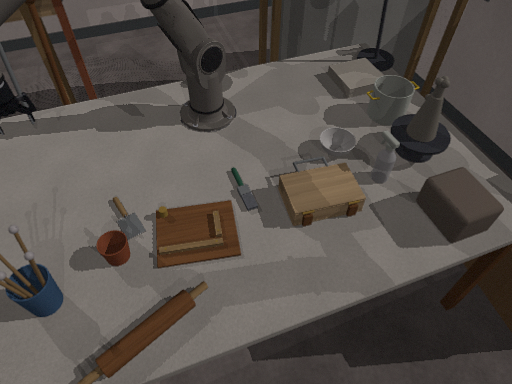

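```bash
cat > h.py <<'E'
import numpy as np, cv2
from scipy.spatial.transform import Rotation as R
def ray(c,px):
    px=np.atleast_2d(np.asarray(px,float)); d=(px-[c['cx'],c['cy']])/[c['fx'],c['fy']]
    u=d.copy()
    for _ in range(10): u=d/(1+c['k1']*(u**2).sum(1,keepdims=True))
    M=R.from_rotvec(c['rvec']).as_matrix()
    return -M.T@c['tvec'], np.c_[u,np.ones(len(u))]@M
def plane(c,px,z):
    o,d=ray(c,px); return o+d*((z-o[2])/d[:,2])[:,None]
def proj(c,P):
    q=np.atleast_2d(P)@R.from_rotvec(c['rvec']).as_matrix().T+c['tvec']; u=q[:,:2]/q[:,2:]
    return u*(1+c['k1']*(u**2).sum(1,keepdims=True))*[c['fx'],c['fy']]+[c['cx'],c['cy']]
def two(c1,p1,c2,p2):
    o1,d1=ray(c1,p1);o2,d2=ray(c2,p2);d1,d2=d1[0],d2[0]
    s=np.linalg.lstsq(np.c_[d1,-d2],o2-o1,rcond=None)[0]
    a,b=o1+s[0]*d1,o2+s[1]*d2; return (a+b)/2,np.linalg.norm(a-b)
E
python3 - <<'E'
import cv2,numpy as np
a=cv2.imread('pics/top0.png'); 
c=a[130:260,130:400]
cv2.imwrite('pics/crop0.png',cv2.resize(c,None,fx=2.9,fy=2.9,interpolation=cv2.INTER_CUBIC))
hsv=cv2.cvtColor(a,cv2.COLOR_BGR2HSV)
for p in [(183,172),(150,160),(330,185),(300,165),(330,162),(180,208),(240,240),(205,214)]: print(p,hsv[p[1],p[0]])
E
```

```text
(183, 172) [ 19 113 151]
(150, 160) [ 19 106 161]
(330, 185) [ 15 179 101]
(300, 165) [ 18 143 116]
(330, 162) [ 19 139 127]
(180, 208) [21 43 83]
(240, 240) [ 23  28 147]
(205, 214) [ 23  26 120]
```

View pics/crop0.png

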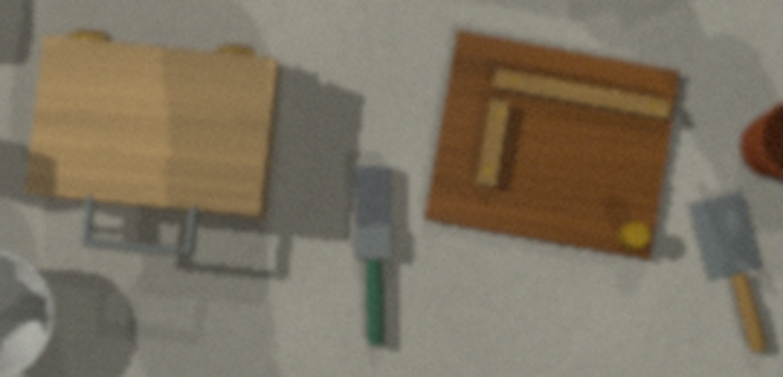

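The crop shows the lid (top px ≈ (145,142)–(225,203)), the handle bar at about (178,216), and the board with long fence on its far side and short fence on its left side.

Run:
```python
import cv2,numpy as np
from h import *
from bench import r
c=r.calibration('top'); a=cv2.imread('pics/top0.png'); h=cv2.cvtColor(a,cv2.COLOR_BGR2HSV)
def blob(m):
    m=cv2.morphologyEx(m.astype(np.uint8),cv2.MORPH_CLOSE,np.ones((5,5)));m=cv2.morphologyEx(m,cv2.MORPH_OPEN,np.ones((5,5)))
    cs=cv2.findContours(m,cv2.RETR_EXTERNAL,cv2.CHAIN_APPROX_NONE)[0]; return max(cs,key=cv2.contourArea)[:,0]
def reg(x0,y0,x1,y1):
    z=np.zeros(a.shape[:2],bool); z[y0:y1,x0:x1]=1; return z
for n,m,z,dims in(("lid",(h[...,1]>70)&reg(130,130,240,212),.073,(.17,.25)),("board",(h[...,1]>90)&reg(270,132,375,225),.012,(.22,.26))):
    P=plane(c,blob(m),z)
    (cx,cy),(w,hh),ang=cv2.minAreaRect((P[:,:2]*1000).astype(np.float32))
    box=cv2.boxPoints(((cx,cy),(w,hh),ang)); print(n,cx,cy,w,hh,ang,box.round().tolist())
# handle ends, fences, sprig
k=2.9;o=np.array([130,130])
f=lambda L:np.array(L,float)/k+o-.3
print("handle",plane(c,f([(88,243),(190,250)]),.069).round(4))
print("long fence inner",plane(c,f([(492,88),(667,117)]),.028).round(4),"short inner",plane(c,f([(508,101),(494,186)]),.028).round(4))
print("lid corners",plane(c,f([(43,35),(277,60),(265,215),(27,192)]),.073).round(4))
print("weight",plane(c,f([(636,234)]),.042), "brush",plane(c,f([(375,165),(375,345)]),.01))
```

```text
lid 598.24462890625 228.1866455078125 256.2632141113281 181.87020874023438 84.06937408447266 [[495.0, 110.0], [675.0, 91.0], [702.0, 346.0], [521.0, 365.0]]
board 580.8471069335938 -210.28594970703125 259.5109558105469 218.18585205078125 79.2757568359375 [[450.0, -317.0], [664.0, -358.0], [712.0, -103.0], [498.0, -62.0]]
handle [[0.4715 0.2967 0.069 ]
 [0.4634 0.1893 0.069 ]]
long fence inner [[ 0.6419 -0.1391  0.028 ]
 [ 0.6086 -0.3361  0.028 ]] short inner [[ 0.6272 -0.1568  0.028 ]
 [ 0.5321 -0.1395  0.028 ]]
lid corners [[0.6933 0.3466 0.073 ]
 [0.6651 0.0972 0.073 ]
 [0.4996 0.1099 0.073 ]
 [0.5255 0.3606 0.073 ]]
weight [[ 0.47725331 -0.29340039  0.042     ]] brush [[ 0.55794332 -0.00810946  0.01      ]
 [ 0.35722997 -0.00649785  0.01      ]]
```

```bash
cat >> h.py <<'E'
def rows(targets,yaw=None):
    """targets: world TCP points; yaw: wanted world direction (rad) of tool y (mod pi). Prints shifts in present tool axes."""
    from bench import r
    o=r.get_obs(); M=R.from_rotvec(o['orientation']).as_matrix(); p=o['tcp_pos']
    print('t',round(o['clock'],2),'tcp',p.round(4),'tool z',M[:,2].round(4),'y yaw',round(np.arctan2(M[1,1],M[0,1]),4),'F',o['contact_force'].round(1),'grip',round(o['grip_width'],4),round(o['gripper_force'],1))
    print('j',o['joints'].round(2))
    for t in targets: print(np.round(t,4),'->',(M.T@(np.array(t)-p)).round(4))
    if yaw is not None:
        d=-(yaw-np.arctan2(M[1,1],M[0,1])); print('roll',round((d+np.pi/2)%np.pi-np.pi/2,4))
E
python3 - <<'E'
from h import *
rows([(.45,-.45,.405),(.6,-.15,.405),(.467,.242,.3)],-.103)
E
```

```text
t 0.1 tcp [ 0.1563 -0.6564  0.4038] tool z [-5.0e-04  1.6e-03 -1.0e+00] y yaw -1.337 F [-0.4 -0.7 -0.4] grip 0.0855 0.0
j [ 1.23  0.48  0.02  1.56 -0.01  1.11 -0.08]
[ 0.45  -0.45   0.405] -> [ 0.3335 -0.1327 -0.001 ]
[ 0.6   -0.15   0.405] -> [ 0.5489 -0.3898 -0.0006]
[0.467 0.242 0.3  ] -> [ 0.5104 -0.8018  0.1051]
roll -1.234
```

Request:
{"op": "carry_out", "data": {
  "moves": [
    [0.04,-0.01,0,-0.1,0.04],
    [0.085,-0.025,0,-0.2,0.04],
    [0.13,-0.04,0,-0.3,0.04],
    [0.175,-0.06,0,-0.4,0.04],
    [0.22,-0.08,0,-0.5,0.04],
    [0.26,-0.1,0,-0.6,0.04],
    [0.3,-0.12,0,-0.7,0.04],
    [0.335,-0.14,0,-0.8,0.04]
  ]
}}

```text
clock: 0.9
tcp_pos: [0.4515, -0.441, 0.4044]
orientation: [-2.727, -1.559, -0.0]
contact_force: [0.5, -1.2, 0.1]
grip_width: 0.04
gripper_force: 0.0
```

Run:
```python
from h import *
rows([(.6,-.15,.405),(.467,.242,.35)],-.103)
```

```text
t 0.9 tcp [ 0.4515 -0.441   0.4044] tool z [ 0.e+00  6.e-04 -1.e+00] y yaw -0.5318 F [ 0.5 -1.2  0.1] grip 0.04 0.0
j [ 0.86  0.42 -0.25  1.65  0.11  1.08  0.05]
[ 0.6   -0.15   0.405] -> [ 0.3261 -0.0196 -0.0004]
[0.467 0.242 0.35 ] -> [ 0.5965 -0.3329  0.0548]
roll -0.4288
```

Request:
{"op": "carry_out", "data": {
  "moves": [
    [0.045,0,0,-0.05,0.04],
    [0.09,0,0,-0.1,0.04],
    [0.135,-0.005,0,-0.15,0.04],
    [0.18,-0.01,0,-0.2,0.04],
    [0.225,-0.015,0,-0.25,0.04],
    [0.27,-0.03,0,-0.3,0.04],
    [0.31,-0.05,0,-0.35,0.04],
    [0.35,-0.07,0,-0.43,0.04]
  ]
}}

```text
clock: 1.7
tcp_pos: [0.5687, -0.1044, 0.4044]
orientation: [-2.334, -2.102, 0.001]
contact_force: [0.4, -0.1, -0.2]
grip_width: 0.04
gripper_force: 0.0
```

Run:
```python
from h import *
rows([(.467,.242,.35)],-.103)
```

```text
t 1.7 tcp [ 0.5687 -0.1044  0.4044] tool z [-6.e-04  1.e-04 -1.e+00] y yaw -0.1044 F [ 0.4 -0.1 -0.2] grip 0.04 0.0
j [ 0.44  0.36 -0.46  1.77  0.18  1.06 -0.19]
[0.467 0.242 0.35 ] -> [ 0.3339 -0.1372  0.0544]
roll -0.0014
```

Request:
{"op": "carry_out", "data": {
  "moves": [
    [0.045,-0.02,0.01,0,0.04],
    [0.09,-0.035,0.02,0,0.04],
    [0.135,-0.055,0.03,0,0.04],
    [0.18,-0.075,0.035,0,0.04],
    [0.225,-0.095,0.04,0,0.04],
    [0.27,-0.115,0.045,0,0.04],
    [0.31,-0.13,0.05,0,0.04],
    [0.334,-0.137,0.055,0,0.04]
  ]
}}

```text
clock: 2.5
tcp_pos: [0.4663, 0.244, 0.3496]
orientation: [-2.332, -2.104, -0.001]
contact_force: [0.9, -0.8, -0.2]
grip_width: 0.0401
gripper_force: 0.0
```

Run:
```python
from h import *
from bench import r
rows([(.467,.242,.224)],-.103)
c=r.calibration('wrist'); cv2.imwrite('pics/w1.png',r.grab_frame('wrist')[:,:,::-1])
print(proj(c,[(.467,.242,.069),(.4715,.2967,.069),(.4634,.1893,.069)]))
```

```text
t 2.5 tcp [0.4663 0.244  0.3496] tool z [-4.0e-04  1.2e-03 -1.0e+00] y yaw -0.1026 F [ 0.9 -0.8 -0.2] grip 0.0401 0.0
j [-0.1   0.36 -0.6   1.93  0.25  0.92 -0.93]
[0.467 0.242 0.224] -> [-0.002   0.001   0.1256]
roll 0.0004
[[259.03690638 187.7417513 ]
 [257.57705185 121.75914817]
 [261.11111645 244.64016062]]
```

View pics/w1.png

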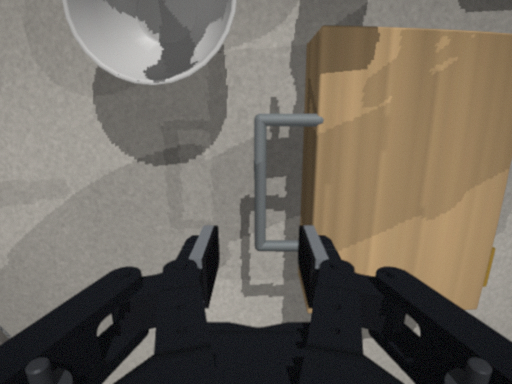

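The bar runs from (261,118) to (261,245), within 2 px of my estimate; descending on it.

Request:
{"op": "carry_out", "data": {
  "moves": [
    [-0.002,0,0.04,0,0.04],
    [-0.002,0,0.07,0,0.04],
    [-0.002,0,0.1,0,0.04],
    [-0.002,0,0.115,0,0.04],
    [-0.002,0,0.125,0,0.04],
    [-0.002,0,0.125,0,0.0],
    [-0.002,0,0.125,0,0.0],
    [-0.002,0,0.125,0,0.0]
  ],
  "force": 25
}}

```text
clock: 3.35
tcp_pos: [0.4672, 0.2389, 0.2256]
orientation: [-2.336, -2.1, 0.001]
contact_force: [-4.8, 0.7, -0.4]
grip_width: 0.0092
gripper_force: 25.4
```

Run:
```python
from h import *
xc=np.array([.9947,-.1028,0]); H=np.array([.6805,.2193,.065])
def hp(f): 
    return H+xc*(-.215*np.cos(f)+.004*np.sin(f))+np.array([0,0,.215*np.sin(f)+.004*np.cos(f)])
from bench import r
p=r.get_obs()['tcp_pos']; off=p-hp(0); print(off)
rows([hp(f)+off for f in np.linspace(.1,1.9,19)])
```

```text
[ 0.00052639 -0.00249503  0.15655512]
t 3.35 tcp [0.4672 0.2389 0.2256] tool z [-8.e-04  1.e-04 -1.e+00] y yaw -0.1064 F [-4.8  0.7 -0.4] grip 0.0092 25.4
j [-0.18  0.53 -0.51  2.02  0.41  0.68 -1.06]
[0.4686 0.2388 0.247 ] -> [ 0.      0.0015 -0.0214]
[0.4722 0.2384 0.2682] -> [ 0.      0.005  -0.0426]
[0.4779 0.2378 0.2889] -> [ 0.      0.0107 -0.0634]
[0.4856 0.237  0.309 ] -> [ 0.0001  0.0185 -0.0834]
[0.4953 0.236  0.3281] -> [ 1.000e-04  2.820e-02 -1.026e-01]
[0.5068 0.2348 0.3463] -> [ 1.000e-04  3.970e-02 -1.207e-01]
[0.52   0.2334 0.3631] -> [ 0.0002  0.053  -0.1376]
[0.5349 0.2319 0.3786] -> [ 0.0002  0.068  -0.1531]
[0.5512 0.2302 0.3925] -> [ 0.0003  0.0844 -0.167 ]
[0.5688 0.2284 0.4046] -> [ 0.0003  0.1021 -0.1792]
[0.5876 0.2265 0.415 ] -> [ 0.0004  0.1209 -0.1895]
[0.6072 0.2244 0.4234] -> [ 0.0005  0.1407 -0.198 ]
[0.6277 0.2223 0.4298] -> [ 0.0006  0.1612 -0.2044]
[0.6486 0.2202 0.4341] -> [ 0.0006  0.1822 -0.2087]
[0.6699 0.218  0.4363] -> [ 0.0007  0.2036 -0.2109]
[0.6912 0.2157 0.4363] -> [ 0.0008  0.2251 -0.211 ]
[0.7125 0.2135 0.4342] -> [ 0.0008  0.2465 -0.2089]
[0.7335 0.2114 0.43  ] -> [ 0.0009  0.2676 -0.2047]
[0.7539 0.2093 0.4237] -> [ 0.001   0.2881 -0.1984]
```

Gripped the bar (9 mm). Following the arc.

Request:
{"op": "carry_out", "data": {
  "moves": [
    [0,0.0015,-0.021,0,0],
    [0,0.005,-0.043,0,0],
    [0,0.011,-0.063,0,0],
    [0,0.0185,-0.083,0,0],
    [0,0.028,-0.103,0,0],
    [0,0.04,-0.121,0,0],
    [0,0.053,-0.138,0,0],
    [0,0.068,-0.153,0,0]
  ]
}}

```text
clock: 4.15
tcp_pos: [0.5334, 0.2322, 0.3801]
orientation: [-2.333, -2.1, 0.005]
contact_force: [-12.1, -0.6, 8.1]
grip_width: 0.0092
gripper_force: 25.0
```

Run:
```python
from h import *
xc=np.array([.9947,-.1028,0]); H=np.array([.6805,.2193,.065])
def hp(f): 
    return H+xc*(-.215*np.cos(f)+.004*np.sin(f))+np.array([0,0,.215*np.sin(f)+.004*np.cos(f)])
rows([hp(f)+[.0005,-.0025,.1565] for f in np.linspace(.9,1.9,11)])
```

```text
t 4.15 tcp [0.5334 0.2322 0.3801] tool z [-3.9e-03 -6.0e-04 -1.0e+00] y yaw -0.105 F [-12.1  -0.6   8.1] grip 0.0092 25.0
j [-0.06  0.41 -0.59  1.78  0.26  1.03 -0.85]
[0.5512 0.2302 0.3924] -> [-0.0001  0.0178 -0.0123]
[0.5688 0.2284 0.4046] -> [-0.0001  0.0355 -0.0246]
[0.5875 0.2265 0.4149] -> [-0.0001  0.0543 -0.035 ]
[0.6072 0.2244 0.4233] -> [-0.      0.0741 -0.0435]
[0.6276 0.2223 0.4297] -> [ 0.      0.0945 -0.05  ]
[0.6486 0.2202 0.4341] -> [ 1.000e-04  1.156e-01 -5.440e-02]
[0.6698 0.218  0.4362] -> [ 1.00e-04  1.37e-01 -5.66e-02]
[0.6912 0.2157 0.4363] -> [ 1.000e-04  1.585e-01 -5.680e-02]
[0.7125 0.2135 0.4342] -> [ 0.0002  0.1799 -0.0548]
[0.7335 0.2114 0.43  ] -> [ 2.000e-04  2.009e-01 -5.060e-02]
[0.7539 0.2093 0.4237] -> [ 0.0003  0.2215 -0.0444]
```

Request:
{"op": "carry_out", "data": {
  "moves": [
    [0,0.018,-0.012,0,0],
    [0,0.036,-0.024,0,0],
    [0,0.055,-0.034,0,0],
    [0,0.074,-0.043,0,0],
    [0,0.095,-0.049,0,0],
    [0,0.116,-0.053,0,0],
    [0,0.137,-0.056,0,0],
    [0,0.159,-0.056,0,0]
  ]
}}

```text
clock: 4.95
tcp_pos: [0.6942, 0.2147, 0.4365]
orientation: [2.336, 2.1, 0.006]
contact_force: [-0.2, 2.3, 2.8]
grip_width: 0.0091
gripper_force: 26.1
```

Run:
```python
from h import *
xc=np.array([.9947,-.1028,0]); H=np.array([.6805,.2193,.065])
def hp(f): 
    return H+xc*(-.215*np.cos(f)+.004*np.sin(f))+np.array([0,0,.215*np.sin(f)+.004*np.cos(f)])
rows([hp(f)+[.0005,-.0025,.1565] for f in np.linspace(1.6,1.9,4)])
```

```text
t 4.95 tcp [0.6942 0.2147 0.4365] tool z [ 0.0029  0.0022 -1.    ] y yaw -0.1065 F [-0.2  2.3  2.8] grip 0.0091 26.1
j [-0.06  0.59 -0.53  1.35  0.3   1.27 -0.7 ]
[0.6912 0.2157 0.4363] -> [ 0.0007 -0.003   0.0002]
[0.7125 0.2135 0.4342] -> [0.0008 0.0183 0.0024]
[0.7335 0.2114 0.43  ] -> [0.0009 0.0394 0.0066]
[0.7539 0.2093 0.4237] -> [0.0009 0.0599 0.013 ]
```

Request:
{"op": "carry_out", "data": {
  "moves": [
    [0,0.018,0.002,0,0],
    [0,0.039,0.006,0,0],
    [0,0.05,0.0095,0,0],
    [0,0.05,0.0095,0,0.05],
    [0,0.05,0.0095,0,0.05],
    [0,0.05,-0.01,0,0.05],
    [0,0.05,-0.04,0,0.05],
    [0,0.03,-0.07,0,0.05]
  ]
}}

```text
clock: 5.75
tcp_pos: [0.7238, 0.2097, 0.5036]
orientation: [2.339, 2.097, -0.003]
contact_force: [-0.1, -0.5, 0.5]
grip_width: 0.0502
gripper_force: 0.0
```

Run:
```python
from h import *
rows([(.52,.19,.49)])
```

```text
t 5.75 tcp [0.7238 0.2097 0.5036] tool z [-0.0012 -0.0016 -1.    ] y yaw -0.1089 F [-0.1 -0.5  0.5] grip 0.0502 0.0
j [-0.07  0.61 -0.52  1.17  0.29  1.43 -0.66]
[0.52 0.19 0.49] -> [-0.0417 -0.2005  0.0138]
```

Request:
{"op": "carry_out", "data": {
  "moves": [
    [0,-0.03,0,0,0.0854],
    [-0.01,-0.07,0,0,0.0854],
    [-0.02,-0.11,0,0,0.0854],
    [-0.03,-0.135,0.01,0,0.0854],
    [-0.05,-0.15,0.015,0,0.0854],
    [-0.07,-0.155,0.015,0,0.0854],
    [-0.07,-0.155,0.015,0,0.0854],
    [-0.07,-0.155,0.015,0,0.0854]
  ]
}}

```text
clock: 6.55
tcp_pos: [0.5613, 0.1577, 0.4892]
orientation: [2.337, 2.098, 0.0]
contact_force: [-0.2, 0.9, -0.6]
grip_width: 0.085
gripper_force: 0.0
```

Run:
```python
from h import *
from bench import r
import pickle
rows([(.598,.228,.4)])
c=r.calibration('wrist'); w=r.grab_frame('wrist')[:,:,::-1]; t=r.grab_frame('top')[:,:,::-1]
cv2.imwrite('pics/w2.png',w); cv2.imwrite('pics/t2.png',t); pickle.dump(c,open('w2.pkl','wb'))
tc=cv2.resize(t[100:240,100:270],None,fx=2.3,fy=2.3,interpolation=cv2.INTER_CUBIC)
W=np.zeros((384,512+tc.shape[1]-110,3),np.uint8);W=np.zeros((384,800,3),np.uint8); W[:, :409]=w[:,51:460]; W[:tc.shape[0],409:]=tc[:,:391]
cv2.imwrite('pics/m2.png',W)
```

```text
t 6.55 tcp [0.5613 0.1577 0.4892] tool z [ 8.e-04 -5.e-04 -1.e+00] y yaw -0.1077 F [-0.2  0.9 -0.6] grip 0.085 0.0
j [ 0.08  0.31 -0.58  1.65  0.18  1.24 -0.65]
[0.598 0.228 0.4  ] -> [0.0739 0.0289 0.0892]
```

View pics/m2.png

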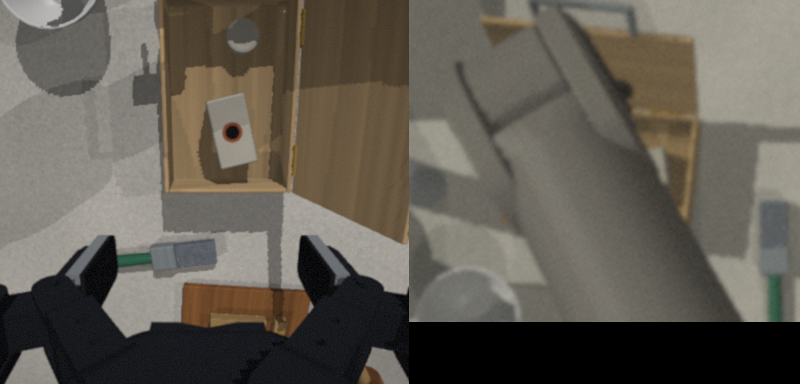

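The wrist view shows the open case with the mould (hole at full px (283,132), tilted about 12° in the picture) and the sprig at (294,36); lid open. Measuring the mould.

Run:
```python
from h import *
import pickle
c=pickle.load(open('w2.pkl','rb')); w=cv2.imread('pics/w2.png'); h=cv2.cvtColor(w,cv2.COLOR_BGR2HSV)
print('hsv top',h[110,280],h[155,295],'floor',h[110,240],h[150,310])
m=np.zeros(h.shape[:2],np.uint8); m[85:180,240:325]=((h[...,1]<60)&(h[...,2]>90))[85:180,240:325]
m=cv2.morphologyEx(m,cv2.MORPH_OPEN,np.ones((3,3)))
ct=max(cv2.findContours(m,0,cv2.CHAIN_APPROX_NONE)[0],key=cv2.contourArea)[:,0]
P=plane(c,ct,.062)[:,:2]*1000
print('pix box',cv2.boxPoints(cv2.minAreaRect(ct.astype(np.float32))).tolist())
rc=cv2.minAreaRect(P.astype(np.float32)); print(rc,cv2.boxPoints(rc).round(1).tolist())
hm=np.zeros_like(m); hm[115:150,265:302]=((h[...,1]>100)|(h[...,2]<60))[115:150,265:302]
ys,xs=np.nonzero(cv2.morphologyEx(hm,cv2.MORPH_OPEN,np.ones((3,3))));print('hole',xs.mean(),ys.mean(),xs.min(),xs.max(),ys.min(),ys.max(),plane(c,[(xs.mean(),ys.mean())],.062))
print('sprig',plane(c,[(294,36)],.028))
print('case inner corners z65',plane(c,[(163+51,190),(291+51,190)],.065))
cv2.imwrite('pics/z.png',cv2.resize(w[70:200,205:365],None,fx=5,fy=4.6,interpolation=cv2.INTER_CUBIC))
```

```text
hsv top [ 21  24 136] [ 17  29 158] floor [ 18 100 143] [ 17  97 142]
pix box [[255.54115295410156, 100.43528747558594], [294.2940979003906, 91.82353210449219], [309.6588134765625, 160.96470642089844], [270.9058532714844, 169.5764617919922]]
((596.5260009765625, 185.7175750732422), (50.21507263183594, 89.94032287597656), 7.4627790451049805) [[565.7999877929688, 227.0], [577.5, 137.89999389648438], [627.2999877929688, 144.39999389648438], [615.5999755859375, 233.60000610351562]]
hole 282.8767123287671 131.9794520547945 274 292 123 141 [[0.59691499 0.18543308 0.062     ]]
sprig [[0.62510402 0.30465239 0.028     ]]
case inner corners z65 [[0.49827623 0.11926826 0.065     ]
 [0.66903651 0.10049674 0.065     ]]
```

View pics/z.png

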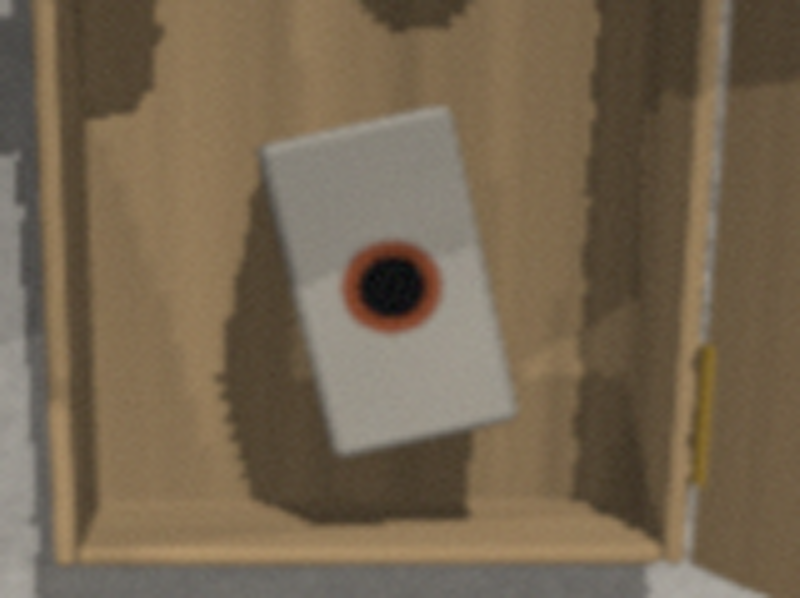

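The mould's top face measures 50.2 x 89.9 mm with its hole at the centre: (0.5967, 0.1855), yaw 0.130 rad.

Run:
```python
from h import *
rows([(.5967,.1855,.30),(.5967,.1855,.20)],.130)
```

```text
t 6.65 tcp [0.5617 0.1588 0.489 ] tool z [ 5.e-04  4.e-04 -1.e+00] y yaw -0.106 F [-0.4  0.8 -0.1] grip 0.0853 0.0
j [ 0.08  0.31 -0.58  1.64  0.18  1.24 -0.65]
[0.5967 0.1855 0.3   ] -> [0.0302 0.0319 0.1891]
[0.5967 0.1855 0.2   ] -> [0.0302 0.0319 0.2891]
roll -0.236
```

Request:
{"op": "carry_out", "data": {
  "moves": [
    [0.01,0.01,0.03,-0.1,0.0854],
    [0.02,0.02,0.07,-0.17,0.0854],
    [0.03,0.03,0.11,-0.236,0.0854],
    [0.03,0.032,0.15,-0.236,0.0854],
    [0.03,0.032,0.18,-0.236,0.0854],
    [0.03,0.032,0.2,-0.236,0.0854],
    [0.03,0.032,0.21,-0.236,0.0854],
    [0.03,0.032,0.21,-0.236,0.0854]
  ]
}}

```text
clock: 7.45
tcp_pos: [0.5966, 0.1849, 0.2774]
orientation: [-2.071, -2.36, 0.003]
contact_force: [0.3, -0.3, -0.0]
grip_width: 0.0854
gripper_force: 0.0
```

Run:
```python
from h import *
rows([(.5967,.1855,.20)],.130)
```

```text
t 7.45 tcp [0.5966 0.1849 0.2774] tool z [-2.5e-03 -2.0e-04 -1.0e+00] y yaw 0.1299 F [ 0.3 -0.3 -0. ] grip 0.0854 0.0
j [-0.    0.6  -0.54  1.76  0.38  0.9  -0.58]
[0.5967 0.1855 0.2   ] -> [0.0006 0.0003 0.0774]
roll -0.0001
```

Request:
{"op": "carry_out", "data": {
  "moves": [
    [0,0,0.025,0,0.0854],
    [0,0,0.05,0,0.0854],
    [0,0,0.068,0,0.0854],
    [0,0,0.077,0,0.0854],
    [0,0,0.077,0,0.0854],
    [0,0,0.077,0,0.03],
    [0,0,0.077,0,0.03],
    [0,0,0.077,0,0.03]
  ],
  "force": 60
}}

```text
clock: 8.25
tcp_pos: [0.5975, 0.1847, 0.2031]
orientation: [2.073, 2.359, 0.003]
contact_force: [0.6, -0.0, -2.6]
grip_width: 0.049
gripper_force: 62.9
```

Request:
{"op": "carry_out", "data": {
  "moves": [
    [0,0,-0.01,0,0.03],
    [0,0,-0.03,0,0.03],
    [0,0,-0.06,0,0.03],
    [0,0,-0.095,0,0.03],
    [0,0,-0.13,0,0.03],
    [0,0,-0.15,0,0.03],
    [0,0,-0.15,0,0.03],
    [0,0,-0.15,0,0.03]
  ]
}}

```text
clock: 9.05
tcp_pos: [0.5966, 0.184, 0.3514]
orientation: [2.074, 2.36, -0.001]
contact_force: [0.1, -0.4, -4.2]
grip_width: 0.0491
gripper_force: 63.1
```

Run:
```python
from h import *
a=-.1865; xb=np.array([np.cos(a),np.sin(a),0]); yb=np.array([-np.sin(a),np.cos(a),0])
s=np.array([.5808,-.2103,.012])+.025*xb+.015*yb; p=s-.014*xb-.014*yb
print(s,p)
rows([p+[0,0,.34],p+[0,0,.2],s+[0,0,.2]],a)
```

```text
[ 0.60814779 -0.20019563  0.012     ] [ 0.59179467 -0.21135697  0.012     ]
t 9.05 tcp [0.5966 0.184  0.3514] tool z [-2.e-04 -5.e-04 -1.e+00] y yaw 0.1288 F [ 0.1 -0.4 -4.2] grip 0.0491 63.1
j [ 0.03  0.51 -0.58  1.7   0.32  1.02 -0.54]
[ 0.5918 -0.2114  0.352 ] -> [-0.3915 -0.0555 -0.0004]
[ 0.5918 -0.2114  0.212 ] -> [-0.3914 -0.0555  0.1396]
[ 0.6081 -0.2002  0.212 ] -> [-0.3824 -0.0378  0.1396]
roll 0.3153
```

Request:
{"op": "carry_out", "data": {
  "moves": [
    [-0.03,-0.004,0,0.03,0.03],
    [-0.08,-0.011,0,0.07,0.03],
    [-0.13,-0.018,0,0.12,0.03],
    [-0.18,-0.026,0,0.17,0.03],
    [-0.23,-0.033,0,0.22,0.03],
    [-0.28,-0.04,0,0.27,0.03],
    [-0.33,-0.047,0,0.3,0.03],
    [-0.37,-0.0525,0,0.315,0.03]
  ]
}}

```text
clock: 9.85
tcp_pos: [0.5911, -0.1924, 0.3493]
orientation: [-2.419, -2.001, 0.005]
contact_force: [0.2, -0.8, -2.9]
grip_width: 0.0491
gripper_force: 63.1
```

Run:
```python
from h import *
a=-.1865; xb=np.array([np.cos(a),np.sin(a),0]); yb=np.array([-np.sin(a),np.cos(a),0])
s=np.array([.5808,-.2103,.012])+.025*xb+.015*yb; p=s-.014*xb-.014*yb
rows([p+[0,0,.25],p+[0,0,.2],s+[0,0,.2]],a)
from bench import r
c=r.calibration('wrist'); cv2.imwrite('pics/w3.png',r.grab_frame('wrist')[:,:,::-1])
B=lambda x,y,z: np.array([.5808,-.2103,z])+x*xb+y*yb
pts=[B(-.11,.13,.012),B(.11,.13,.012),B(.05,.1,.028),B(.05,.06,.028),B(.035,.06,.028),B(-.06,.06,.028),B(-.06,.08,.028),B(.035,.08,.028)]
im=cv2.imread('pics/w3.png'); pp=proj(c,pts); print(pp.round(1).tolist())
for q in pp: cv2.circle(im,tuple(int(v) for v in q.round()),2,(0,255,0),1)
cv2.imwrite('pics/w3a.png',im)
```

```text
t 9.85 tcp [ 0.5911 -0.1924  0.3493] tool z [-4.e-03  1.e-04 -1.e+00] y yaw -0.1886 F [ 0.2 -0.8 -2.9] grip 0.0491 63.1
j [ 0.54  0.48 -0.44  1.72  0.24  1.   -0.17]
[ 0.5918 -0.2114  0.262 ] -> [-0.0184  0.0046  0.0873]
[ 0.5918 -0.2114  0.212 ] -> [-0.0184  0.0048  0.1373]
[ 0.6081 -0.2002  0.212 ] -> [-0.0044  0.0187  0.1373]
roll -0.0021
[[135.9, 57.7], [367.8, 56.4], [306.2, 88.0], [304.8, 132.2], [288.9, 132.2], [188.2, 132.7], [186.9, 111.0], [289.3, 110.4]]
```

View pics/w3a.png

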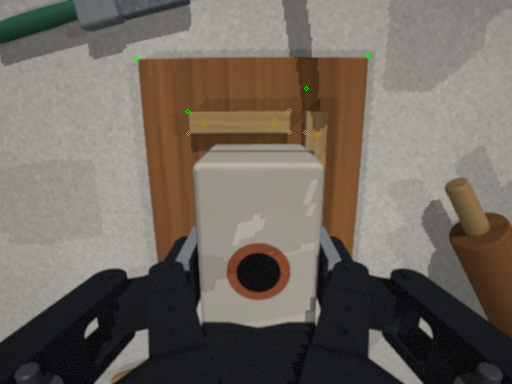

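The view (held mould in front, short fence at (188–290,111–132), long fence at x≈305) agrees with the projected board pose within 1–2 px. Lowering short of the fences.

Request:
{"op": "carry_out", "data": {
  "moves": [
    [-0.01,0.002,0.02,-0.002,0.03],
    [-0.018,0.005,0.05,-0.002,0.03],
    [-0.018,0.005,0.08,-0.002,0.03],
    [-0.018,0.005,0.105,-0.002,0.03],
    [-0.018,0.005,0.125,-0.002,0.03],
    [-0.018,0.005,0.132,-0.002,0.03],
    [-0.018,0.005,0.136,-0.002,0.03],
    [-0.018,0.005,0.138,-0.002,0.03]
  ]
}}

```text
clock: 10.7
tcp_pos: [0.5942, -0.2078, 0.2135]
orientation: [-2.416, -2.008, -0.0]
contact_force: [-0.5, -0.0, -3.3]
grip_width: 0.0491
gripper_force: 63.0
```

Run:
```python
from h import *
a=-.1865; xb=np.array([np.cos(a),np.sin(a),0]); yb=np.array([-np.sin(a),np.cos(a),0])
s=np.array([.5808,-.2103,.012])+.025*xb+.015*yb; p=s-.014*xb-.014*yb
rows([p+[0,0,.197],s+[0,0,.197]],a)
```

```text
t 10.7 tcp [ 0.5942 -0.2078  0.2135] tool z [-1.e-04  1.e-04 -1.e+00] y yaw -0.1839 F [-0.5 -0.  -3.3] grip 0.0491 63.0
j [ 0.51  0.66 -0.38  1.78  0.33  0.76 -0.22]
[ 0.5918 -0.2114  0.209 ] -> [-0.0039 -0.0017  0.0045]
[ 0.6081 -0.2002  0.209 ] -> [0.01   0.0124 0.0045]
roll 0.0026
```

Request:
{"op": "carry_out", "data": {
  "moves": [
    [0,0,0.001,0.0025,0.03],
    [0,0,0.002,0.0025,0.03],
    [0,0,0.003,0.0025,0.03],
    [0,0,0.004,0.0025,0.03],
    [0,0,0.0045,0.0025,0.03],
    [0,0,0.005,0.0025,0.03],
    [0,0,0.005,0.0025,0.03],
    [0,0,0.005,0.0025,0.03]
  ]
}}

```text
clock: 11.5
tcp_pos: [0.5941, -0.208, 0.2091]
orientation: [2.418, 2.005, -0.0]
contact_force: [-2.4, 1.0, 2.7]
grip_width: 0.0495
gripper_force: 63.5
```

Request:
{"op": "carry_out", "data": {
  "moves": [
    [0,0.003,0,0,0.03],
    [0,0.006,0,0,0.03],
    [0,0.009,0,0,0.03],
    [0,0.011,0,0,0.03],
    [0,0.012,0,0,0.03],
    [0,0.013,0,0,0.03],
    [0,0.014,0,0,0.03],
    [0,0.014,0,0,0.03]
  ]
}}

```text
clock: 12.3
tcp_pos: [0.6071, -0.2104, 0.2091]
orientation: [-2.417, -2.004, 0.003]
contact_force: [-6.4, 1.2, 7.5]
grip_width: 0.049
gripper_force: 64.4
```

Run:
```python
from h import *
a=-.1865; xb=np.array([np.cos(a),np.sin(a),0]); yb=np.array([-np.sin(a),np.cos(a),0])
s=np.array([.5808,-.2103,.012])+.025*xb+.015*yb
from bench import r
o=r.get_obs();print('F board',o['contact_force']@xb,o['contact_force']@yb)
rows([s+[0,0,.197]],a)
```

```text
F board -6.485779954709275 0.03819982500772112
t 12.3 tcp [ 0.6071 -0.2104  0.2091] tool z [-2.5e-03 -1.0e-04 -1.0e+00] y yaw -0.1865 F [-6.4  1.2  7.5] grip 0.049 64.4
j [ 0.51  0.68 -0.37  1.75  0.34  0.78 -0.22]
[ 0.6081 -0.2002  0.209 ] -> [ 0.0102 -0.0009  0.0001]
roll 0.0
```

Request:
{"op": "carry_out", "data": {
  "moves": [
    [0.003,0,0,0,0.03],
    [0.006,0,0,0,0.03],
    [0.008,0,0,0,0.03],
    [0.01,0,0,0,0.03],
    [0.011,0.001,0,0,0.03],
    [0.012,0.002,0,0,0.03],
    [0.013,0.003,0,0,0.03],
    [0.013,0.003,0,0,0.03]
  ]
}}

```text
clock: 13.1
tcp_pos: [0.6095, -0.2038, 0.2094]
orientation: [-2.423, -1.999, 0.02]
contact_force: [-18.6, -9.7, 18.9]
grip_width: 0.0494
gripper_force: 65.8
```

```bash
cat > f.py <<'E'
from h import *
a=-.1865; xb=np.array([np.cos(a),np.sin(a),0]); yb=np.array([-np.sin(a),np.cos(a),0])
s=np.array([.5808,-.2103,.012])+.025*xb+.015*yb
from bench import r
o=r.get_obs();print('F board',o['contact_force']@xb,o['contact_force']@yb,o['qvel'].round(3))
rows([s+[0,0,.197]],a)
E
python3 f.py
```

```text
F board -16.509496981413246 -13.006609124071616 [ 0.002 -0.001  0.     0.002 -0.003 -0.003  0.001]
t 13.1 tcp [ 0.6095 -0.2038  0.2094] tool z [-0.01   -0.0076 -0.9999] y yaw -0.1911 F [-18.6  -9.7  18.9] grip 0.0494 65.8
j [ 0.49  0.68 -0.37  1.75  0.34  0.78 -0.24]
[ 0.6081 -0.2002  0.209 ] -> [ 0.0033 -0.002   0.0004]
roll -0.0046
```

Request:
{"op": "carry_out", "data": {
  "moves": [
    [0,0,-0.0005,0,0.03],
    [0.001,0,-0.001,0,0.03],
    [0.002,0,-0.001,0,0.03],
    [0.003,0,-0.001,0,0.03],
    [0.0035,0,-0.001,0,0.03],
    [0.004,0,-0.001,0,0.03],
    [0.004,0,-0.001,0,0.03],
    [0.004,0,-0.001,0,0.03]
  ]
}}

```text
clock: 13.9
tcp_pos: [0.6101, -0.2003, 0.2095]
orientation: [-2.423, -1.999, 0.02]
contact_force: [-14.6, -12.2, 12.7]
grip_width: 0.0491
gripper_force: 64.7
```

```bash
python3 f.py
python3 - <<'E'
from bench import r
import cv2,numpy as np
t=r.grab_frame('top')[:,:,::-1]; s=r.grab_frame('scene')[:,:,::-1]
k=dict(interpolation=cv2.INTER_CUBIC)
A=cv2.resize(t[130:230,265:385],(400,333),**k);B=cv2.resize(s[170:280,140:260],(400,367),**k)
W=np.zeros((367,800,3),np.uint8);W[:333,:400]=A;W[:,400:]=B;cv2.imwrite('pics/m4.png',W);cv2.imwrite('pics/t4.png',t);cv2.imwrite('pics/s4.png',s)
E
```

```text
F board -12.108689583556137 -14.743084109565402 [-0.001 -0.001  0.001  0.001 -0.001 -0.002  0.001]
t 13.9 tcp [ 0.6101 -0.2003  0.2095] tool z [-0.0102 -0.0077 -0.9999] y yaw -0.1915 F [-14.6 -12.2  12.7] grip 0.0491 64.7
j [ 0.48  0.68 -0.37  1.75  0.34  0.78 -0.25]
[ 0.6081 -0.2002  0.209 ] -> [-0.0002 -0.0019  0.0006]
roll -0.005
```

View pics/m4.png

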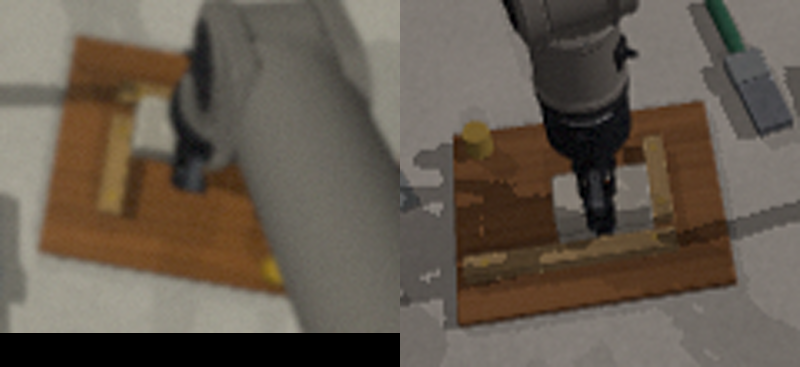

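The views show the mould in the corner, against or nearly against both fences (short-fence contact not certain); I push on and watch whether the force rises.

Request:
{"op": "carry_out", "data": {
  "moves": [
    [0,0,0,0,0.03],
    [0.001,0,0,0,0.03],
    [0.002,0,0,0,0.03],
    [0.003,0,0,0,0.03],
    [0.003,0.0005,0,0,0.03],
    [0.003,0.0005,0,0,0.03],
    [0.003,0.0005,0,0,0.03],
    [0.003,0.0005,0,0,0.03]
  ],
  "force": 90
}}

```text
clock: 14.8
tcp_pos: [0.6104, -0.1996, 0.2097]
orientation: [2.423, 1.997, -0.025]
contact_force: [-17.9, -16.1, 15.5]
grip_width: 0.0489
gripper_force: 92.3
```

```bash
python3 f.py
```

```text
F board -14.638676723217294 -19.12698633287286 [ 0.001 -0.001  0.002 -0.001 -0.001  0.    -0.   ]
t 14.8 tcp [ 0.6104 -0.1996  0.2097] tool z [-0.0117 -0.0109 -0.9999] y yaw -0.1922 F [-17.9 -16.1  15.5] grip 0.0489 92.3
j [ 0.48  0.68 -0.36  1.75  0.34  0.79 -0.25]
[ 0.6081 -0.2002  0.209 ] -> [-0.001  -0.0021  0.0008]
roll -0.0057
```

Request:
{"op": "carry_out", "data": {
  "moves": [
    [0,0,-0.0005,0,0.03],
    [0.001,0,-0.001,0,0.03],
    [0.002,0.0005,-0.001,0,0.03],
    [0.003,0.001,-0.001,0,0.03],
    [0.003,0.001,-0.001,0,0.03],
    [0.003,0.001,-0.001,0,0.03],
    [0.003,0.001,-0.001,0,0.03],
    [0.003,0.001,-0.001,0,0.03]
  ]
}}

```text
clock: 15.6
tcp_pos: [0.6109, -0.1989, 0.21]
orientation: [2.424, 1.996, -0.031]
contact_force: [-19.2, -21.5, 12.0]
grip_width: 0.0492
gripper_force: 92.5
```

```bash
python3 f.py
```

```text
F board -14.890802906509741 -24.641395148333025 [ 0.001 -0.001 -0.     0.    -0.003 -0.001 -0.001]
t 15.6 tcp [ 0.6109 -0.1989  0.21  ] tool z [-0.0142 -0.0137 -0.9998] y yaw -0.193 F [-19.2 -21.5  12. ] grip 0.0492 92.5
j [ 0.47  0.68 -0.36  1.75  0.34  0.79 -0.25]
[ 0.6081 -0.2002  0.209 ] -> [-0.0018 -0.0025  0.0011]
roll -0.0065
```

Request:
{"op": "carry_out", "data": {
  "moves": [
    [0,0.0005,0,0,0.03],
    [0,0.001,0,0,0.03],
    [0,0.0015,0,0,0.03],
    [0,0.0015,0,0,0.03],
    [0,0.0015,0,0,0.03],
    [0,0.0015,0,0,0.03],
    [0,0.0015,0,0,0.03],
    [0,0.0015,0,0,0.03]
  ]
}}

```text
clock: 16.4
tcp_pos: [0.6115, -0.199, 0.21]
orientation: [-2.425, -1.997, 0.034]
contact_force: [-25.1, -20.3, 17.0]
grip_width: 0.0489
gripper_force: 93.1
```

```bash
python3 f.py
python3 - <<'E'
from h import *
from bench import r
w=r.grab_frame('wrist')[:,:,::-1]; s=r.grab_frame('scene')[:,:,::-1]
W=np.zeros((384,800,3),np.uint8);W[:,:400]=w[:,80:480];W[:,400:]=cv2.resize(s[120:280,190:390],(400,384),interpolation=cv2.INTER_CUBIC)
cv2.imwrite('pics/m5.png',W)
E
```

```text
F board -20.866962483109575 -24.630254471701676 [ 0.    -0.001  0.    -0.001  0.002 -0.    -0.001]
t 16.4 tcp [ 0.6115 -0.199   0.21  ] tool z [-0.017  -0.0135 -0.9998] y yaw -0.193 F [-25.1 -20.3  17. ] grip 0.0489 93.1
j [ 0.47  0.68 -0.36  1.75  0.34  0.79 -0.25]
[ 0.6081 -0.2002  0.209 ] -> [-0.0018 -0.0031  0.0011]
roll -0.0065
```

View pics/m5.png

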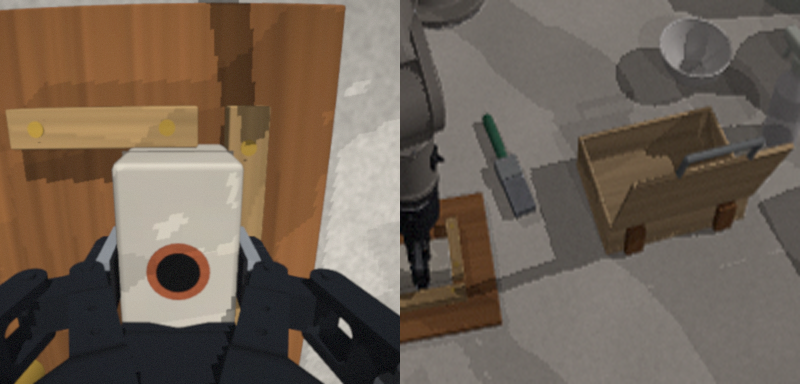

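The mould sits with its end at the short fence (row ≈147) and its side along the long fence. The lid rests back on its stop, and forces hold steady at about 21 N and 25 N. Handing in.

```bash
python3 -c "
from bench import r
print(r.hand_in())"
```

```text
the job is handed in; nothing more can be done
None
```

I opened the lid onto its stop and set the mould upright in the corner of the squaring board. It is still gripped and pressed against the fences with about 21 N (long) and 25 N (short), measured at the wrist. I handed the job in at about 16.5 s of the allowed 72 s; the hand-in gave no verdict.

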